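# Rock a seized timer relay out of its socket

## Robot

A 6-joint arm with a two-finger parallel gripper is mounted at the origin on a cart in front of the work surface, level with it; the furniture and walls round the work are solid. World frame = base frame: x ahead of the robot, y to its left, z up, the work surface at z = 0. Lengths are in mm, angles in rad, forces in N, time in s.
With the tool pointing down it reaches from about 350 to 775 mm from the base axis. Payload 7.3 kg.
Tool frame: the origin (TCP) lies at the very end of the fingers, on their centre line; the grasp point (between the pads) lies 19 mm behind it (bot.grip_point_offset is the distance from the TCP to the grasp point, in mm); z points along the fingers, y is the line along which they close (so a half turn about z gives the same grasp; the last joint's range is limited). The gripper opens to 92 mm and grips with 3 to 60 N. Pads are 19 mm wide; open, the fingers measure 130 mm over their backs; the gripper's body (75 mm by 190 mm) begins 47 mm behind the grasp point.
Start: joints at [-1.332, 0.342, 1.524, -0, 1.275, -0.146], TCP at [197.095, -486.62, 226.741] pointing down, gripper open.
Joint ranges: [-2.53, 2.53], [-0.77, 2.02], [0.04, 2.7], [-1, 4.14], [0.28, 2.66], [-3.11, 3.11]. Speed limits (rad/s): [2.57, 2.57, 3.14, 3.14, 3.14, 3.14].

## Interface

Orientations are given as [roll, pitch, yaw] about the fixed x, y, z axes, in that order (R = Rz(yaw) Ry(pitch) Rx(roll)).
In Python, from plant import bot gives the robot as it stands. The module is installed in compiled form; this text tells all that it offers.
- The arm moves only by the shell command python3 -m jog 'ROWS' [OPENING]. ROWS is JSON, a list of rows, each a list of 6 numbers: the shift along the tool's x, y, z in mm, then the turn, a rotation vector about the tool's x, y, z in rad. In form: [[dx, dy, dz, rx, ry, rz], ...]. A call has 1 to 12 rows; each row shifts and turns the commanded pose from where the row before left it, along the tool's axes as they then stand; what a row does not reach is not made up. A row lasts 1/10 s, in which the tool goes at most 50 mm and 8.59 degrees, less where a joint would pass 70% of its speed; a pose out of reach is approached as far as the arm can. A call with a gripper value outside its range is refused whole. OPENING is the opening in per cent of the stroke, from 0 (shut) to 100 (fully open), set as the call begins (- or left out, the last holds). The fingers move at their own pace and stop on an object; the grip force is fixed at half the most. Time passes only in rows, so rows that do not move let the fingers close. It gives the time, the measured TCP pose, the force, the opening and the grip force at its end, in the units of the state.
- bot.get_obs(): the state, without advancing time (a new reading comes with each control period).
- bot.capture(name): name is "side" or "top" or "wrist"; returns the picture (480x640x3 uint8, red, green, blue); there is no depth.
- bot.camera_model(name): a dict with "fx", "fy", "cx", "cy" (pixels), "position" and "orientation" of the camera in the world; the wrist camera has in their place "T_tool_cam" (4x4, takes a point from camera to tool coordinates, whose origin is the TCP and whose axes are the flange's). Camera axes: x right, y down, z forward; pixel columns grow to the right and rows downward; lengths in mm; the calibration is good to about 2 mm. The wrist camera is an equidistant fisheye: a pixel r from the principal point sees the ray r / f radians off the axis. A picture is of the moment at which its call begins: read the wrist's pose just before it. camera_model takes no time and is no camera call.
- bot.close_job(): hands the job in; it is judged then, once.
Trained networks look in the newest picture that a camera, given by its name, has taken for a name from the list of things; names that differ only in an ending like _2 or _b are one class to them, and where a whole thing is asked for, a point or a joint stands for the part that bears it (a point fixed in the world has none). Each returns a list of dicts, best first, with "p" (0 to 1); they miss things now and then, are a little off and sometimes report something else, mostly with a low value. They report only what shows in the picture. A call takes as long as a camera call. They do not tell look-alikes from the thing itself.
- bot.outline_of(target, camera): "mask" (480x640 bool, what is visible of it) and "pixel" ([column, row] in pixels, amid what is visible of it).
The state is a dict: "time": time; "joint_positions": joint angles; "dq": joint speeds; "tau": joint torques, N m; "tool_pos": TCP position; "tcp_rot": TCP orientation; "contact_force": force on the tool from outside, world axes, zero at the start; "moment": the same for the moment, N m; "grip_width": finger opening in mm; "finger_force": force on a finger pad.
Only numpy, scipy, OpenCV 4.12 (cv2) and the standard library are available. Lean on these libraries where they do the work, as an engineer would, in place of code of your own. Each camera call takes 0.05 s, during which the arm holds its last target. There are 200 camera calls.

## Task

Take the seized timer relay (the wide one of the two, with the round dial on its front) out of the control panel: first switch the isolator off, then swing the wire clip off that relay, and rock the relay loose by its top, over to one side and then to the other (towards you and away from you), until both sides have popped up out of the contact springs; do not just tear it out. Only then pull it straight up, and stand it upright in the black tray without dropping it. Leave the slim relay and its clip alone.

Things in the scene. Friction and masses are not known exactly. Their poses are not given: they have to be found in the camera images.
- panel: Control panel of a scale: metal plate 150 x 296 x 3 mm fixed flat on the bench. Origin: centre of its underside, on the bench; x points away from the robot (yaw within 0.22), y left, z up. On a rail along y, all centred on x = 0: isolator (y +115 mm), socket a (y +32), socket b (y -70), terminals 45 mm high (y -110 to -135). A small screwdriver lies on the plate's front strip.
- isolator (a joint): Toggle of the isolator, rad: 0 to 0.1 = on, leaning away from the robot (+x); 1.0 = off, leaning toward the robot (-x); off means over 0.8. It turns about a panel-y axis 67 mm over the bench, takes about 2 N at the tip and stays where it is left.
- isolator_tip (a point): Tip of the black toggle: lever 28 mm wide along panel y, 10 mm thick, 24 mm from axis to tip. White isolator housing: 36 mm along y; 86 mm along x up to 46 mm over the bench, with a raised nose, 46 mm along x, up to 70 mm, from which the toggle stands out.
- clip_a (a joint): Wire retaining clip of socket a (left), rad: 0 = upright, its crossbar 1.6 mm over the relay's top; grows as it swings away from the robot (+x), up to 1.75. Light friction (under 1 N) holds it where it is left. Over 1.0 it counts as off: it then lies low, beyond the relay.
- clip_b (a joint): The same for socket b (right).
- clip_a_loop (a point): Middle of the thumb loop on top of the steel clip of socket a; push it to +x. The clip is a U of 3.6 mm wire, legs 47 mm apart along y, hinged about the panel-y line 34 mm over the bench through the socket's centre (panel x = 0). From that axis: crossbar 79 mm, this point 87 mm, top of loop 95 mm. The loop is 22 mm wide along y.
- clip_b_loop (a point): The same for socket b.
- socket_a (a point): Centre of the top of socket a, 40 mm over the bench, axes as the panel's. Black socket, 78 mm along x, 40 mm along y.
- socket_b (a point): The same for socket b.
- timer: Timer relay, the wide one, in socket a or b (read which): grey cover on a plinth 38 x 38 x 10 mm, 13 mm of brass blades below, 83 mm in all, 0.1 kg. Origin: centre of the underside of its blades, 53 mm below its cover's centre; axes as the panel's. Its blades stand in a front (-x) and a back (+x) row, each barbed under a sprung contact; a straight pull meets over 30 N.
- timer_mid (a point): Centre of the timer's cover: 36 mm along panel x, 36 along y, 60 high (30 above and below this point), top edges along y bevelled 6 mm; round dial (25 mm, standing out 5 mm) on the face toward the robot. Seated: this point 80 mm, top 110 mm over the bench. Standing in the tray: 56 mm. With both sides popped it is about 5 mm up and lifts out freely.
- timer_front (a point): Middle of the lower front (-x) edge of the timer's plinth, 40 mm over the bench when seated. A level push of 10 to 20 N on the front of the cover near its top (about 93 mm over the bench) toward +x tips the relay 0.18 rad (top moves 9 to 13 mm) about its back edge and pops the front row up onto its spring: this side then stays 5 to 6 mm up.
- timer_back (a point): Middle of the lower back (+x) edge of the timer's plinth, 40 mm over the bench when seated. A like push on the back of the cover toward -x pops the back row. The order is free; the side popped first stays up while the other is popped. A clip left upright blocks the rocking.
- slim_mid (a point): Centre of the cover of the slim relay in the other socket: 36 mm along panel x but only 22 mm along y, no dial, else as the timer. To be left seated.
- tray: Shallow black open tray, 120 mm (its x) by 140 mm (its y), 20 mm high, walls and floor 3 mm, fixed on the bench to the left of the panel, past an opened scale with a round weighing pan and a steel weight (130 mm high). Origin: centre of its underside; z up.
Not all that is in view belongs to the job. Leave any purple or turquoise look-alike of the timer alone.

How it is judged (in metres and radians):
On the way, in this order (a step that is already met when the one before it is completed fails the run):
1. the isolator is switched off (over 0.8 rad) (value of joint isolator above 0.8 rad), for 0.1 s.
2. the wire clip of the timer's socket is swung clear (over 1.0 rad) (((horizontal distance between timer_mid and socket_a below 0.03 m and value of joint clip_a above 1 rad) or (horizontal distance between timer_mid and socket_b below 0.03 m and value of joint clip_b above 1 rad))), for 0.1 s.
3. the timer is rocked over: one side popped up (its plinth edge over 4.5 mm up) while the other is still down (under 1.5 mm) (((height (world z) of timer_front above 0.0445 m and height (world z) of timer_back below 0.0415 m) or (height (world z) of timer_back above 0.0445 m and height (world z) of timer_front below 0.0415 m))), for 0.1 s.
4. it is rocked back: both sides popped up (over 3 mm), the relay still standing in its socket (under 10 mm up) (height (world z) of timer_front between 0.043 and 0.05 m and height (world z) of timer_back between 0.043 and 0.05 m), for 0.2 s.
5. the timer is pulled up out of the socket (height (world z) of each of timer_front, timer_back above 0.06 m).
At the end, for the whole second after the job is handed in: The timer stands upright (within 0.12 rad), released and at rest, on the tray's floor, its centre within 45 mm (tray x) and 55 mm (tray y) of the tray's; the isolator is off (over 0.8 rad); the slim relay has not moved (under 6 mm) (x of timer_mid in the frame of tray between -0.045 and 0.045 m and y of timer_mid in the frame of tray between -0.055 and 0.055 m and height (world z) of timer_mid below 0.061 m and angle between timer_mid's own z axis and vertical below 0.12 rad and linear speed of timer below 0.03 m/s and value of joint isolator above 0.8 rad and distance of slim_mid from where it was at the start of the episode below 0.006 m); the robot touches nothing.
It fails at once if the slim relay is disturbed (moved over 6 mm) (distance of slim_mid from where it was at the start of the episode above 0.006 m).
It fails at once if the slim relay's clip is swung off (over 0.4 rad) ((horizontal distance between slim_mid and socket_a below 0.03 m and value of joint clip_a above 0.4 rad) or (horizontal distance between slim_mid and socket_b below 0.03 m and value of joint clip_b above 0.4 rad)).
It fails at once if the timer is dropped or thrown (over 0.8 m/s and not held) (linear speed of timer above 0.8 m/s and contact force between timer and the fingers below 0.2 N).
It also fails if it takes over 61 s, if anything falls off the work surface, if the arm or the gripper's body presses on something with over 40 N, if the wrist force passes 120 N, or if a joint passes its speed limit or range.

## Working session

There is one attempt and no reset: what is moved stays moved. The work goes in short steps, Python scripts to look and compute and a shell command to move; the robot and the scene stay as the last step left them, time stands still between calls to the robot, and variables do not carry over. Pictures are saved under pics/ and viewed, at most 10 in all, crops included, and the job is handed in when it is done.

```bash
mkdir -p pics; cat > h.py <<'E'
import numpy as np, cv2, json
from plant import bot
from scipy.spatial.transform import Rotation as R
def cam(n):
    m=bot.camera_model(n); return m
def rot(o):
    o=np.array(o,float)
    return o if o.shape==(3,3) else (R.from_euler('xyz',o).as_matrix() if o.size==3 else R.from_quat(o).as_matrix())
def ray(n,px):
    m=cam(n); d=np.array([(px[0]-m['cx'])/m['fx'],(px[1]-m['cy'])/m['fy'],1.])
    return np.array(m['position'],float), rot(m['orientation'])@d
def onz(n,px,z):
    p,d=ray(n,px); return p+d*(z-p[2])/d[2]
def proj(n,P):
    m=cam(n); c=rot(m['orientation']).T@(np.array(P,float)-m['position']); return [m['fx']*c[0]/c[2]+m['cx'],m['fy']*c[1]/c[2]+m['cy']]
def save(n,f): 
    im=bot.capture(n); cv2.imwrite('pics/'+f,im[:,:,::-1]); return im
E
python3 - <<'E'
from h import *
for n in('top','side'):
    save(n,n+'0.png'); print({k:np.round(v,3).tolist() for k,v in cam(n).items()})
    for t in('panel','isolator_tip','timer','slim_mid','clip_a_loop','tray','isolator','socket_a'):
        try: print(n,t,[(round(d['p'],2),np.round(d['pixel']).tolist(),int(d['mask'].sum())) for d in bot.outline_of(t,n)])
        except Exception as e: print(t,e)
print(bot.get_obs())
E
```

```text
{'fx': 529.952, 'fy': 529.952, 'cx': 328.76, 'cy': 235.347, 'position': [396.741, -96.217, 1284.439], 'orientation': [-3.07, -0.001, -1.594]}
top panel [(0.7, [369.0, 218.0], 41), (0.7, [411.0, 219.0], 262)]
top isolator_tip [(0.45, [330.0, 221.0], 99)]
top timer [(0.71, [367.0, 220.0], 321), (0.69, [474.0, 243.0], 397), (0.65, [467.0, 208.0], 346), (0.6, [502.0, 270.0], 434)]
top slim_mid [(0.62, [409.0, 219.0], 282)]
top clip_a_loop [(0.28, [330.0, 223.0], 99)]
top tray [(0.89, [177.0, 253.0], 3003)]
top isolator [(0.6, [334.0, 222.0], 113)]
top socket_a [(0.61, [376.0, 225.0], 7028)]
{'fx': 540.071, 'fy': 540.071, 'cx': 327.743, 'cy': 233.023, 'position': [465.373, -1261.095, 831.25], 'orientation': [-2.137, 0.003, -0.022]}
side panel [(0.57, [337.0, 297.0], 3825)]
side isolator_tip [(0.68, [342.0, 245.0], 18), (0.52, [336.0, 235.0], 20)]
side timer [(0.96, [358.0, 338.0], 802), (0.76, [338.0, 256.0], 392), (0.73, [319.0, 342.0], 752), (0.62, [284.0, 363.0], 871)]
side slim_mid [(0.56, [345.0, 286.0], 492)]
side clip_a_loop [(0.36, [339.0, 239.0], 2)]
side tray [(0.91, [311.0, 193.0], 995), (0.56, [340.0, 255.0], 409)]
side isolator [(0.39, [338.0, 240.0], 20)]
side socket_a [(0.58, [335.0, 293.0], 4047)]
{'time': 0.9, 'joint_positions': array([-1.33197921e+00,  3.41997022e-01,  1.52412696e+00,  2.26664787e-05,
        1.27539965e+00, -1.45990060e-01]), 'dq': array([ 0.00065265,  0.00079312, -0.00078845,  0.00080868, -0.00084053,
       -0.00153274]), 'tau': array([ 2.86615727e-05, -4.31123543e+01, -2.44484085e+01,  7.15909386e-02,
        4.81957616e-02, -3.55940664e-06]), 'tool_pos': array([ 197.10842599, -486.60155004,  226.73262696]), 'tcp_rot': array([ 3.14152121e+00, -1.14142069e-05,  3.84800578e-01]), 'contact_force': array([ 0.47097228, -0.21115501, -0.28910346]), 'moment': array([-0.03899776, -0.01971567,  0.0450431 ]), 'finger_force': 0.0, 'grip_width': 91.72733020133265}
```

View pics/top0.png

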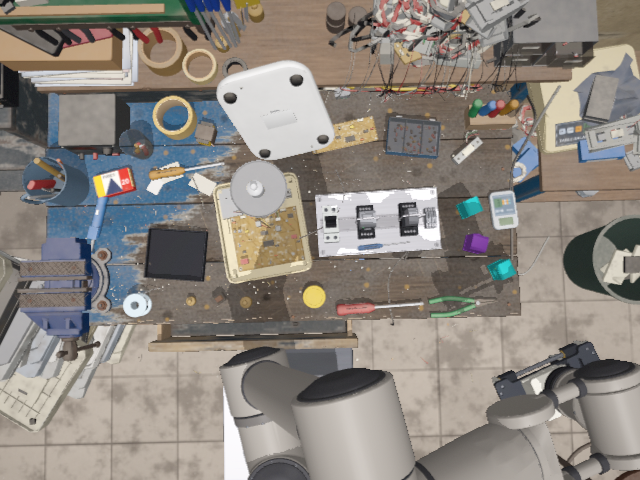

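View pics/side0.png

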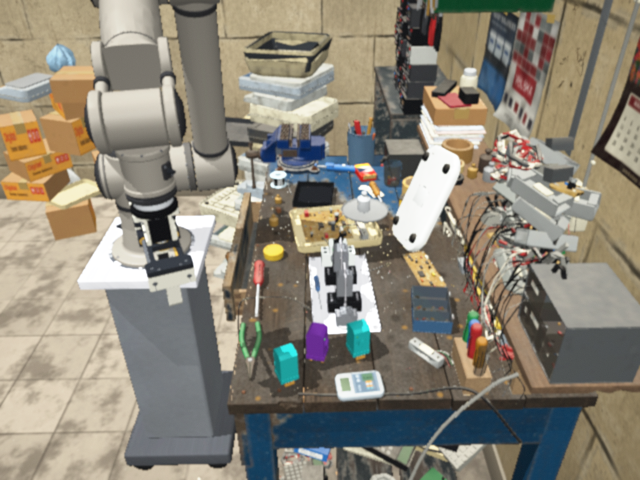

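The top view shows the panel at about (378,221), with one relay at (367,220) and the other at (409,219). The tray is at (177,253). The things that could be mistaken for the timer are the turquoise ones at (469,208) and (501,269), the purple one at (475,243), and the slim relay. I'll check my choice in a close crop and fit the panel.

```bash
python3 - <<'E'
from h import *
im=cv2.imread('pics/top0.png'); c=im[175:270,305:450]
s=cv2.imread('pics/side0.png')[220:340,300:390]
a=cv2.resize(c,None,fx=3.1,fy=3.1,interpolation=cv2.INTER_CUBIC); b=cv2.resize(s,None,fx=3.7,fy=3.7,interpolation=cv2.INTER_CUBIC)
o=np.zeros((max(a.shape[0],b.shape[0]),a.shape[1]+b.shape[1],3),np.uint8);o[:a.shape[0],:a.shape[1]]=a;o[:b.shape[0],a.shape[1]:]=b
cv2.imwrite('pics/crop1.png',o); print(o.shape)
# panel fit: optimise plate corners vs approx bright mask
hsv=cv2.cvtColor(im,cv2.COLOR_BGR2HSV); m=((hsv[...,1]<45)&(hsv[...,2]>150)).astype(np.uint8); m[:,:313]=0;m[:,446:]=0;m[:180]=0;m[262:]=0
m=cv2.morphologyEx(m,cv2.MORPH_CLOSE,np.ones((5,5)));m=cv2.morphologyEx(m,cv2.MORPH_OPEN,np.ones((5,5)))
n,l,st,_=cv2.connectedComponentsWithStats(m);k=1+np.argmax(st[1:,4])
pts=np.argwhere(l==k)[:,::-1]
W=np.array([onz('top',p,3)[:2] for p in pts],np.float32); print(st[k],cv2.minAreaRect(W))
bx=cv2.boxPoints(cv2.minAreaRect(W)); print(bx)
d=bot.outline_of('tray','top')[0]; p=np.argwhere(d['mask'])[:,::-1]
W=np.array([onz('top',q,20)[:2] for q in p],np.float32); print('tray',cv2.minAreaRect(W))
E
```

```text
(444, 783, 3)Traceback (most recent call last):
  File "<stdin>", line 12, in <module>
  File "h.py", line 13, in onz
    p,d=ray(n,px); return p+d*(z-p[2])/d[2]
        ~~~^^^^^^
  File "h.py", line 10, in ray
    m=cam(n); d=np.array([(px[0]-m['cx'])/m['fx'],(px[1]-m['cy'])/m['fy'],1.])
  File "h.py", line 5, in cam
    m=bot.camera_model(n); return m
ValueError: time passes only in moves, steps and waits
```

View pics/crop1.png

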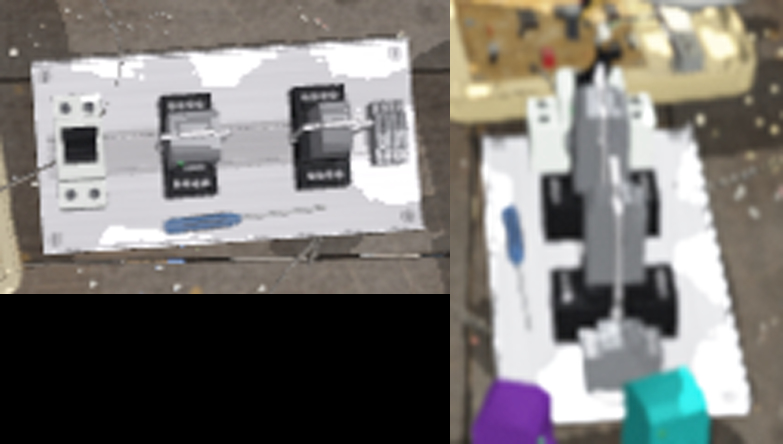

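The crop shows the left relay (socket a, pixel (367,220)) about 17 px or 38 mm wide, with a dial on its front. The right one is about 9 px or 20 mm, so that is the slim relay. The timer is therefore in socket a. Next I fit the panel and tray.

```bash
sed -i 's/^def cam(n):/import functools\n@functools.lru_cache(None)\ndef cam(n):/' h.py; python3 - <<'E'
from h import *
im=cv2.imread('pics/top0.png')
hsv=cv2.cvtColor(im,cv2.COLOR_BGR2HSV); m=((hsv[...,1]<45)&(hsv[...,2]>150)).astype(np.uint8); m[:,:313]=0;m[:,446:]=0;m[:180]=0;m[262:]=0
m=cv2.morphologyEx(m,cv2.MORPH_CLOSE,np.ones((5,5)));m=cv2.morphologyEx(m,cv2.MORPH_OPEN,np.ones((5,5)))
n,l,st,_=cv2.connectedComponentsWithStats(m);k=1+np.argmax(st[1:,4])
W=np.array([onz('top',p,3)[:2] for p in np.argwhere(l==k)[:,::-1]],np.float32); print(st[k],cv2.minAreaRect(W));
# typed corners from crop (TL,TR,BR,BL)
C=np.array([[33,61],[409,38],[424,229],[44,254]])/3.1+[305,175]
Q=np.array([onz('top',p,3)[:2] for p in C]); print(Q.round(1))
model=np.array([[75,148],[75,-148],[-75,-148],[-75,148.]])
mc=Q.mean(0);U,_,V=np.linalg.svd(model.T@(Q-mc)); Rm=(U@V).T; yaw=np.arctan2(Rm[1,0],Rm[0,0]); print('panel',mc,yaw)
def P(x,y,z): return [*(mc+Rm@[x,y]),z]
for n_,v in dict(iso_axis=(0,115,67),sock_a=(0,32,40),timertop=(0,32,110),loop=(0,32,121),iso_tip_on=(2,115,91)).items(): print(n_,np.round(P(*v),1),np.round(proj('top',P(*v)),1),np.round(proj('side',P(*v)),1))
d=bot.outline_of('tray','top')[0]; p=np.argwhere(d['mask'])[:,::-1]
W=np.array([onz('top',q,20)[:2] for q in p],np.float32); print('tray',cv2.minAreaRect(W))
E
```

```text
[ 315  188  126   69 6634] ((518.8660278320312, -219.0575714111328), (151.0052947998047, 297.82281494140625), 2.497450590133667)
[[ 588.2  -69.9]
 [ 599.7 -366.2]
 [ 449.  -372.3]
 [ 436.3  -75.3]]
panel [ 518.31577883 -220.94066372] 0.0401151634560577
iso_axis [ 513.7 -106.    67. ] [331.3 222.2] [337.7 242.5]
sock_a [ 517. -189.   40.] [366.4 221.1] [340.3 270.2]
timertop [ 517. -189.  110.] [368.6 218.1] [340.5 246.6]
loop [ 517. -189.  121.] [369.  217.5] [340.6 242.8]
iso_tip_on [ 515.7 -106.    91. ] [331.3 220.4] [338.6 234.6]
tray ((450.03143310546875, 266.8213806152344), (144.14590454101562, 119.98784637451172), 84.61473083496094)
```

Both fits agree: panel at about (518.5, -220.5) with yaw 0.041, and tray at about (450, 267). I'll align the tool with the panel, close the fingers and go to behind the isolator.

```bash
python3 -m jog '[[0,0,0,0,0,0.115],[0,0,0,0,0,0.115],[0,0,0,0,0,0.114],[40,-40,0,0,0,0],[34,-34,0,0,0,0],[34,-34,0,0,0,0],[34,-34,0,0,0,0],[34,-34,0,0,0,0],[34,-34,0,0,0,0],[34,-34,0,0,0,0],[34,-34,0,0,0,0],[34,-34,0,0,0,0]]' 0
python3 -m jog '[[34,-34,0,0,0,0],[26,-22,20,0,0,0],[0,0,40,0,0,0],[0,0,0,0,0,0]]'
cat > w.py <<'E'
from h import *
import sys
M=cam('wrist')
def wpos():
    o=bot.get_obs(); T=np.eye(4);T[:3,:3]=R.from_euler('xyz',o['tcp_rot']).as_matrix();T[:3,3]=o['tool_pos'];return T@np.array(M['T_tool_cam'])
def wproj(T,P):
    c=(np.linalg.inv(T)@[*P,1])[:3]; th=np.arctan2(np.hypot(c[0],c[1]),c[2]); u=c[:2]/np.hypot(c[0],c[1]); return [M['cx']+M['fx']*th*u[0],M['cy']+M['fy']*th*u[1]]
def wonz(T,px,z):
    v=np.array([(px[0]-M['cx'])/M['fx'],(px[1]-M['cy'])/M['fy']]);th=np.hypot(*v);d=T[:3,:3]@np.array([*(np.sin(th)*v/th),np.cos(th)]);return T[:3,3]+d*(z-T[2,3])/d[2]
mc=np.array([518.5,-220.5]);psi=.041
def P(x,y,z): return [mc[0]+x*np.cos(psi)-y*np.sin(psi),mc[1]+x*np.sin(psi)+y*np.cos(psi),z]
def loc(p): d=np.array(p[:2])-mc; return [d[0]*np.cos(psi)+d[1]*np.sin(psi),-d[0]*np.sin(psi)+d[1]*np.cos(psi)]
E
python3 - <<'E'
from w import *
T=wpos(); im=save('wrist','w1.png').copy(); o=bot.get_obs(); print(o['time'],o['tool_pos'],o['tcp_rot'],'panel-frame',loc(o['tool_pos']),o['joint_positions'])
im=im[:,:,::-1].copy()
for p,c in (((11,115,88),(0,0,255)),((-75,148,3),(0,255,0)),((75,148,3),(0,255,0)),((-75,-148,3),(0,255,0)),((0,32,110),(255,0,0)),((0,-70,110),(255,0,255)),((0,32,121),(0,255,255))):
    q=wproj(T,P(*p)); print(p,np.round(q)); cv2.circle(im,tuple(int(v) for v in q),3,c,-1)
cv2.imwrite('pics/w1a.png',im)
for t in('isolator_tip','timer','clip_a_loop'): print(t,[(round(d['p'],2),np.round(d['pixel']).tolist(),int(d['mask'].sum())) for d in bot.outline_of(t,'wrist')])
E
```

```text
time: 2.15
tool_pos: [492.8, -165.3, 226.9]
tcp_rot: [3.141, -0.0, 0.041]
contact_force: [0.9, -1.0, -0.2]
grip_width: 2.1
finger_force: 0.0
time: 2.55
tool_pos: [546.7, -106.6, 161.9]
tcp_rot: [-3.138, 0.01, 0.043]
contact_force: [-0.9, 0.7, -0.4]
grip_width: 0.4
finger_force: 0.0
2.6 [ 547.8054892  -107.8044466   164.78000071] [-3.13965998  0.00570469  0.04165911] panel-frame [np.float64(33.90008467249914), np.float64(111.39965760098231)] [-3.31421205e-01  4.60787661e-01  1.51846562e+00 -3.03809338e-04
  1.16835608e+00  1.19784136e+00]
(11, 115, 88) [313. 281.]
(-75, 148, 3) [280. 330.]
(75, 148, 3) [275. 173.]
(-75, -148, 3) [550. 319.]
(0, 32, 110) [441. 308.]
(0, -70, 110) [564. 301.]
(0, 32, 121) [446. 316.]
isolator_tip []
timer [(0.74, [620.0, 247.0], 1903), (0.6, [436.0, 270.0], 2426), (0.23, [466.0, 304.0], 84)]
clip_a_loop []
```

View pics/w1a.png

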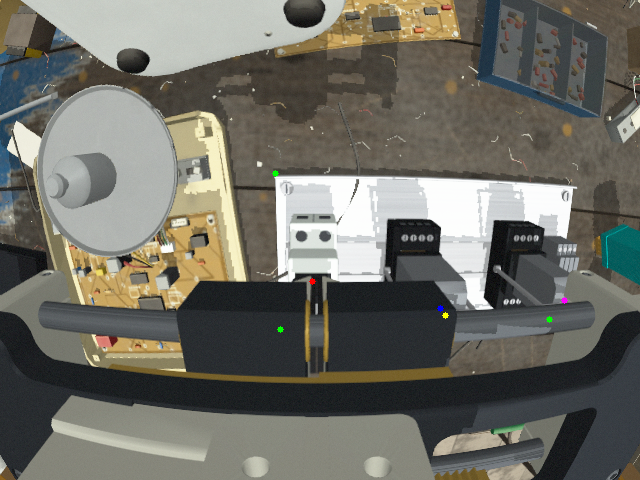

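The projected panel points match the picture: the plate corner falls at (275,173), and the isolator housing at (313,235) is straight ahead of the fingers. Now I lower behind the toggle and push toward -x.

```bash
python3 -m jog '[[4,-3,40,0,0,0],[0,0,40,0,0,0],[0,0,9,0,0,0],[0,0,0,0,0,0],[-8,0,0,0,0,0],[-8,0,0,0,0,0],[-6,0,0,0,0,0],[-4,0,0,0,0,0],[-4,0,0,0,0,0],[0,0,0,0,0,0]]'
python3 -c "
from w import *
o=bot.get_obs();print(loc(o['tool_pos']),o['tool_pos'][2],o['contact_force'])"
```

```text
time: 3.75
tool_pos: [523.1, -106.9, 78.3]
tcp_rot: [3.141, -0.001, 0.041]
contact_force: [2.0, -0.2, 2.8]
grip_width: 0.0
finger_force: 1.3
[np.float64(9.296153323755856), np.float64(113.32422602123185)] 78.2954429075557 [ 2.00163235 -0.17393228  2.76942002]
```

```bash
python3 -m jog '[[-3,0,0,0,0,0],[-3,0,0,0,0,0],[0,0,0,0,0,0]]'; python3 -m jog '[[-3,0,0,0,0,0],[-3,0,0,0,0,0],[0,0,0,0,0,0]]'
```

```text
time: 4.05
tool_pos: [520.0, -107.1, 78.4]
tcp_rot: [3.14, -0.007, 0.04]
contact_force: [11.8, 0.6, -0.2]
grip_width: 0.3
finger_force: 4.8
time: 4.35
tool_pos: [518.9, -107.6, 79.5]
tcp_rot: [3.139, -0.018, 0.039]
contact_force: [24.0, 3.7, -4.7]
grip_width: 0.3
finger_force: 10.5
```

The isolator is hard against its stop. Now I lift off and check it with a picture while moving to the front of clip a.

```bash
python3 -m jog '[[8,0,0,0,0,0],[0,0,-45,0,0,0],[0,0,-40,0,0,0],[-25,30,0,0,0,0],[-25,30,0,0,0,0],[-5,24,0,0,0,0],[0,0,0,0,0,0]]'
python3 - <<'E'
from w import *
o=bot.get_obs();print(loc(o['tool_pos']),o['tool_pos'][2],o['contact_force'])
T=wpos(); im=save('wrist','w2.png'); save('side','s2.png')
cv2.imwrite('pics/s2c.png',cv2.resize(cv2.imread('pics/s2.png')[190:340,270:420],None,fx=4,fy=4,interpolation=cv2.INTER_CUBIC))
E
```

```text
time: 5.05
tool_pos: [465.8, -194.9, 162.0]
tcp_rot: [-3.141, 0.003, 0.038]
contact_force: [0.1, -0.0, -0.2]
grip_width: 0.2
finger_force: 0.0
[np.float64(-51.561215273373904), np.float64(27.758595648211003)] 161.98233962925624 [ 0.13338925 -0.02464294 -0.17149006]
```

View pics/w2.png

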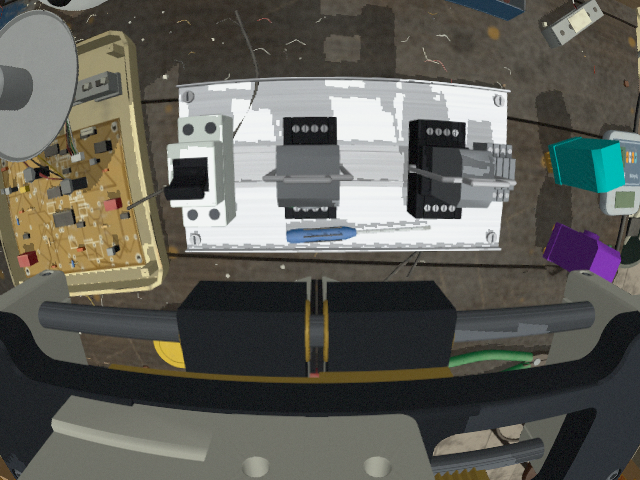

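The toggle at (185,190) now leans toward the robot, so the isolator is off. The clip at (310,177) is straight ahead. I'll push it over and follow its arc down.

```bash
python3 -m jog '[[0,0,40,0,0,0],[16,-2,5,0,0,0],[15,0,0,0,0,0],[15,0,0,0,0,0],[12,0,0,0,0,0],[12,0,0,0,0,0],[11,0,0,0,0,0],[0,0,0,0,0,0]]'
python3 -c "
from w import *
o=bot.get_obs();print(loc(o['tool_pos']),o['tool_pos'][2],o['contact_force'])"
```

```text
time: 5.95
tool_pos: [549.3, -186.0, 116.9]
tcp_rot: [-3.141, 0.001, 0.043]
contact_force: [0.6, 0.1, -0.4]
grip_width: 0.5
finger_force: 0.0
[np.float64(32.19895668692462), np.float64(33.186160554507886)] 116.92588919576897 [ 0.62807755  0.06925588 -0.39863826]
```

```bash
python3 -m jog '[[12,4,12,0,0,0],[12,0,14,0,0,0],[12,0,14,0,0,0],[8,0,14,0,0,0],[2,0,12,0,0,0],[0,0,8,0,0,0],[0,0,0,0,0,0]]'
python3 - <<'E'
from w import *
o=bot.get_obs();print(loc(o['tool_pos']),o['tool_pos'][2],o['contact_force'])
save('side','s3.png')
cv2.imwrite('pics/s3c.png',cv2.resize(cv2.imread('pics/s3.png')[190:340,270:420],None,fx=4,fy=4,interpolation=cv2.INTER_CUBIC))
E
```

```text
time: 6.65
tool_pos: [593.5, -189.3, 42.3]
tcp_rot: [-3.14, 0.003, 0.041]
contact_force: [-0.9, -0.1, 0.8]
grip_width: 0.4
finger_force: 0.0
[np.float64(76.24376290940579), np.float64(28.087500198263815)] 42.32216343175035 [-0.94015807 -0.09843925  0.80242951]
```

View pics/s3c.png

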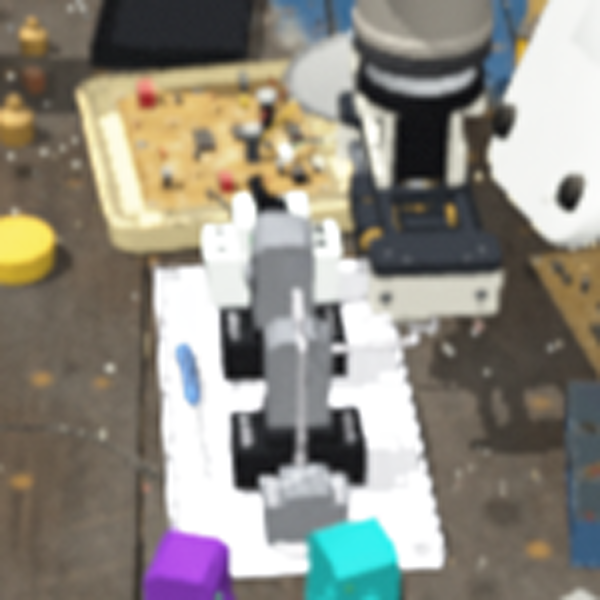

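The timer's clip now lies flat beyond the relay at (395,340), and the slim relay's clip is upright. Since the tool is already behind the timer, I'll pop the back row first.

```bash
python3 -m jog '[[0,-2,-25,0,0,0],[-8,-2,-21,0,0,0],[-18,0,0,0,0,0],[-15,0,0,0,0,0],[-4,0,0,0,0,0],[0,0,0,0,0,0]]'
python3 -c "
from w import *
o=bot.get_obs();print(loc(o['tool_pos']),o['tool_pos'][2],o['contact_force'])"
```

```text
time: 7.3
tool_pos: [549.6, -188.0, 90.6]
tcp_rot: [3.141, -0.001, 0.04]
contact_force: [0.7, 0.2, 1.1]
grip_width: 0.4
finger_force: 0.0
[np.float64(32.35885153624956), np.float64(31.212129812694528)] 90.57912187957163 [0.71293218 0.15100704 1.10215363]
```

```bash
python3 -m jog '[[-3,0,1,0,0,0],[-2,0,0,0,0,0],[-2,0,0,0,0,0],[0,0,0,0,0,0]]';  python3 -m jog '[[-2,0,0,0,0,0],[-2,0,0,0,0,0],[0,0,0,0,0,0]]'
```

```text
time: 7.7
tool_pos: [543.6, -188.0, 88.9]
tcp_rot: [3.141, -0.002, 0.041]
contact_force: [4.5, -0.2, 0.1]
grip_width: 0.6
finger_force: 2.2
time: 8.0
tool_pos: [541.4, -188.3, 90.0]
tcp_rot: [3.14, -0.007, 0.041]
contact_force: [9.1, 1.7, 2.7]
grip_width: 0.6
finger_force: 4.5
```

```bash
python3 -m jog '[[-2,0,0,0,0,0],[-2,0,0,0,0,0],[-1,0,0,0,0,0],[0,0,0,0,0,0]]';  python3 -m jog '[[-2,0,0,0,0,0],[-1,0,0,0,0,0],[0,0,0,0,0,0]]'
```

```text
time: 8.4
tool_pos: [538.5, -188.7, 91.4]
tcp_rot: [3.138, -0.012, 0.04]
contact_force: [12.9, 3.5, 7.1]
grip_width: 0.3
finger_force: 6.9
time: 8.7
tool_pos: [536.6, -188.9, 92.2]
tcp_rot: [3.138, -0.014, 0.04]
contact_force: [14.9, 4.6, 10.3]
grip_width: 0.6
finger_force: 8.1
```

```bash
python3 -m jog '[[-2,0,0,0,0,0],[-1,0,0,0,0,0],[0,0,0,0,0,0]]';  python3 -m jog '[[-2,0,0,0,0,0],[0,0,0,0,0,0]]'
python3 - <<'E'
from w import *
T=wpos();im=save('wrist','w4.png'); save('side','s4.png')
cv2.imwrite('pics/s4c.png',cv2.resize(cv2.imread('pics/s4.png')[225:305,300:390],None,fx=6,fy=6,interpolation=cv2.INTER_CUBIC))
E
```

```text
time: 9.0
tool_pos: [532.4, -189.6, 91.9]
tcp_rot: [3.137, -0.011, 0.041]
contact_force: [10.7, 3.0, 10.1]
grip_width: 0.5
finger_force: 6.5
time: 9.2
tool_pos: [531.0, -189.8, 92.3]
tcp_rot: [3.137, -0.013, 0.041]
contact_force: [12.7, 3.1, 11.9]
grip_width: 0.2
finger_force: 7.5
```

The force dropped while the tool still advanced, which suggests the row has popped. I'll back off and check.

```bash
python3 -m jog '[[8,0,0,0,0,0],[12,0,0,0,0,0],[0,0,-40,0,0,0],[0,0,-25,0,0,0],[-30,0,0,0,0,0],[-40,0,0,0,0,0],[-32,0,0,0,0,0],[0,0,0,0,0,0]]'
python3 - <<'E'
from w import *
o=bot.get_obs();print(loc(o['tool_pos']),o['tool_pos'][2],o['contact_force'])
T=wpos();im=save('wrist','w5.png')[:,:,::-1].copy(); save('side','s5.png')
c=[wproj(T,P(x,y,z)) for x,y,z in((-12,14,110),(12,14,110),(-12,50,110),(12,50,110))]; print(np.round(c))
c1=cv2.resize(cv2.imread('pics/s5.png')[225:305,300:390],(450,400),interpolation=cv2.INTER_CUBIC)
c2=cv2.resize(im[90:240,235:365],(347,400),interpolation=cv2.INTER_CUBIC)
cv2.imwrite('pics/s5c.png',np.hstack([c1,c2]))
E
```

```text
time: 10.1
tool_pos: [439.8, -191.3, 153.5]
tcp_rot: [-3.14, 0.004, 0.04]
contact_force: [-0.8, 0.2, -0.1]
grip_width: 0.4
finger_force: 0.0
[np.float64(-77.39048757186033), np.float64(32.44352725407846)] 153.45886904298726 [-0.83672178  0.19573759 -0.10261107]
[[351. 150.]
 [351. 106.]
 [284. 150.]
 [283. 106.]]
```

View pics/s5c.png

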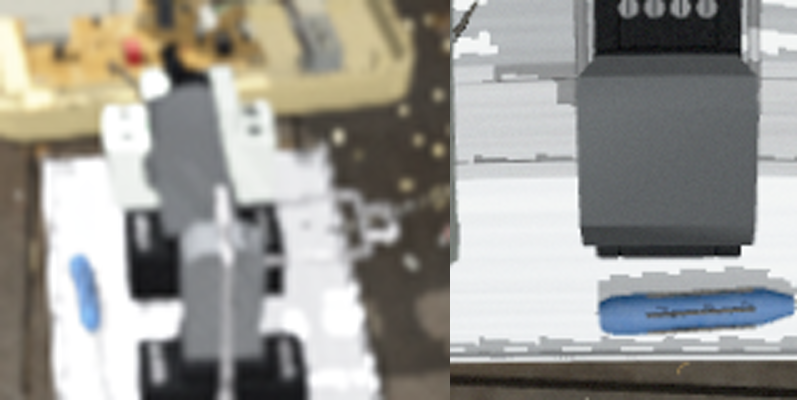

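The side view shows the timer leaning toward the robot and staying there, so the back row is up. Now I push from the front.

```bash
python3 -m jog '[[0,0,40,0,0,0],[10,0,20,0,0,0],[15,0,0,0,0,0],[6,0,0,0,0,0],[0,0,0,0,0,0]]'
python3 -m jog '[[3,0,0,0,0,0],[3,0,0,0,0,0],[3,0,0,0,0,0],[0,0,0,0,0,0]]'
python3 -c "
from w import *
o=bot.get_obs();print(loc(o['tool_pos']),o['tool_pos'][2],o['contact_force'])"
```

```text
time: 10.7
tool_pos: [476.0, -190.8, 93.6]
tcp_rot: [3.141, -0.001, 0.042]
contact_force: [0.6, 0.5, 0.0]
grip_width: 0.4
finger_force: 0.0
time: 11.1
tool_pos: [481.6, -190.1, 94.0]
tcp_rot: [-3.141, 0.004, 0.041]
contact_force: [-7.7, -0.1, 4.9]
grip_width: 0.5
finger_force: 4.2
[np.float64(-35.65242775429917), np.float64(31.885911247322404)] 93.98335838305115 [-7.73046765 -0.11724451  4.9269591 ]
```

```bash
python3 -m jog '[[2,0,0,0,0,0],[2,0,0,0,0,0],[2,0,0,0,0,0],[0,0,0,0,0,0]]'
python3 -m jog '[[2,0,0,0,0,0],[2,0,0,0,0,0],[0,0,0,0,0,0]]'
python3 -m jog '[[2,0,0,0,0,0],[1,0,0,0,0,0],[0,0,0,0,0,0]]'
```

```text
time: 11.5
tool_pos: [486.7, -189.8, 94.0]
tcp_rot: [-3.14, 0.006, 0.041]
contact_force: [-11.3, -0.6, 6.4]
grip_width: 0.5
finger_force: 5.7
time: 11.8
tool_pos: [493.8, -190.2, 94.3]
tcp_rot: [3.141, -0.001, 0.04]
contact_force: [0.7, 0.5, 0.3]
grip_width: 0.2
finger_force: 0.2
time: 12.1
tool_pos: [496.9, -189.8, 93.8]
tcp_rot: [3.141, -0.0, 0.041]
contact_force: [-1.6, -0.1, 0.3]
grip_width: 0.4
finger_force: 0.1
```

The force dropped to zero, so it popped. I'll back off and check.

```bash
python3 -m jog '[[-15,0,0,0,0,0],[-25,0,-20,0,0,0],[-25,0,-45,0,0,0],[-10,0,0,0,0,0],[0,0,0,0,0,0]]' 
python3 - <<'E'
from w import *
o=bot.get_obs();print(loc(o['tool_pos']),o['tool_pos'][2],o['contact_force'])
T=wpos();im=save('wrist','w6.png')[:,:,::-1].copy(); save('side','s6.png')
for z in(110,115): print(z,np.round([wproj(T,P(x,y,z)) for x,y in((-12,14),(12,14),(-12,50),(12,50))]))
d=max(bot.outline_of('timer','wrist'),key=lambda d:d['mask'][:,220:400].sum()); print(d['pixel'],cv2.boundingRect(d['mask'].astype(np.uint8)))
c1=cv2.resize(cv2.imread('pics/s6.png')[225:305,300:390],(450,400),interpolation=cv2.INTER_CUBIC)
c2=cv2.resize(im[90:240,235:365],(347,400),interpolation=cv2.INTER_CUBIC)
cv2.imwrite('pics/s6c.png',np.hstack([c1,c2]))
E
```

```text
time: 12.6
tool_pos: [421.9, -193.1, 158.2]
tcp_rot: [3.14, -0.002, 0.04]
contact_force: [-0.1, -0.7, -0.3]
grip_width: 0.6
finger_force: 0.0
[np.float64(-95.34730266715762), np.float64(31.37144141330527)] 158.24931535534742 [-0.11303891 -0.73246009 -0.33012712]
110 [[348. 118.]
 [348.  76.]
 [282. 118.]
 [282.  76.]]
115 [[349. 118.]
 [349.  74.]
 [281. 118.]
 [281.  74.]]
[315.5, 103.0] (280, 69, 69, 74)
```

View pics/s6c.png

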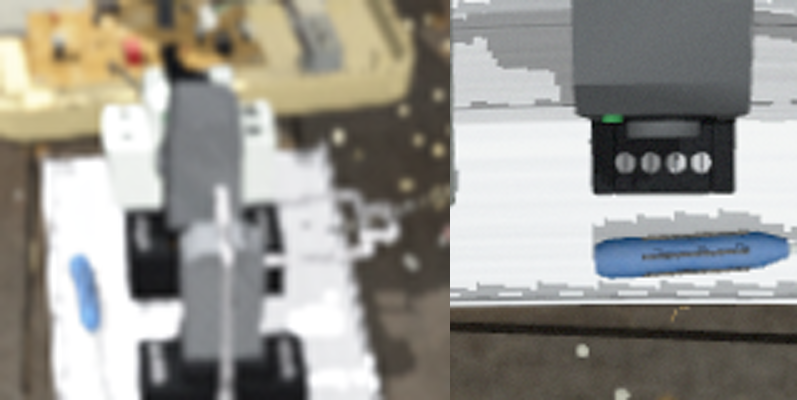

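The timer stands upright again with both sides popped: its top outline spans columns 280–349, which fits z = 115. Next I open to 70 %, go above it and descend.

```bash
python3 -m jog '[[25,0,-20,0,0,0],[35,0,0,0,0,0],[36,0,0,0,0,0],[0,0,0,0,0,0],[0,0,35,0,0,0],[0,0,35,0,0,0],[0,0,20,0,0,0],[0,0,8,0,0,0],[0,0,0,0,0,0]]' 70
python3 -c "
from w import *
o=bot.get_obs();print(loc(o['tool_pos']),o['tool_pos'][2],o['contact_force'],o['grip_width'])"
```

```text
time: 13.65
tool_pos: [517.5, -188.4, 77.9]
tcp_rot: [-3.14, 0.003, 0.041]
contact_force: [0.3, -0.0, 0.3]
grip_width: 63.3
finger_force: 0.0
[np.float64(0.2842990989899856), np.float64(32.07739253487336)] 77.89792228898513 [ 0.2977466  -0.01479238  0.3445273 ] 63.32147484765084
```

```bash
python3 -m jog '[[0,0,0,0,0,0],[0,0,0,0,0,0],[0,0,0,0,0,0],[0,0,0,0,0,0],[0,0,0,0,0,0],[0,0,0,0,0,0]]' 20
python3 -m jog '[[0,0,-3,0,0,0],[0,0,-3,0,0,0],[0,0,0,0,0,0]]'
```

```text
time: 14.25
tool_pos: [518.6, -189.1, 80.1]
tcp_rot: [3.141, -0.001, 0.041]
contact_force: [-0.4, 0.8, 4.7]
grip_width: 35.7
finger_force: 30.0
time: 14.55
tool_pos: [518.4, -189.0, 85.7]
tcp_rot: [3.141, -0.0, 0.041]
contact_force: [-0.2, 0.5, -0.9]
grip_width: 35.9
finger_force: 30.0
```

The timer lifts freely. Lift high and carry it to the tray.

```bash
python3 -m jog '[[0,0,-15,0,0,0],[0,0,-30,0,0,0],[0,0,-40,0,0,0],[0,0,-40,0,0,0],[0,0,-30,0,0,0],[0,0,-15,0,0,0],[0,-15,0,0,0,0],[-4,-30,0,0,0,0],[-5,-40,0,0,0,0],[-5,-40,0,0,0,0],[-5,-40,0,0,0,0],[-5,-40,0,0,0,0]]'
python3 -m jog '[[-5,-40,0,0,0,0],[-5,-40,0,0,0,0],[-5,-40,0,0,0,0],[-5,-40,0,0,0,0],[-5,-40,0,0,0,0],[0,-32,0,0,0,0],[0,-15,0,0,0,0],[0,-5,0,0,0,0],[0,0,0,0,0,0],[0,0,0,0,0,0]]'
python3 - <<'E'
from w import *
T=wpos();im=save('wrist','w7.png')[:,:,::-1].copy()
d=bot.outline_of('tray','wrist'); print([(x['p'],x['pixel']) for x in d]); 
for n in('top',):
    save(n,'t7.png')
for p in((450,267,20),(450,267,3)): print(wproj(T,p))
# tray corners predicted
a=-0.094; 
for sx in(-60,60):
    for sy in(-70,70):
        q=wproj(T,[450+sx*np.cos(a)-sy*np.sin(a),267+sx*np.sin(a)+sy*np.cos(a),20]); cv2.circle(im,tuple(int(v) for v in q),3,(0,255,0),-1)
cv2.imwrite('pics/w7a.png',im)
E
```

```text
time: 15.75
tool_pos: [484.3, 17.4, 253.8]
tcp_rot: [-3.141, 0.003, 0.041]
contact_force: [0.4, 0.2, -1.1]
grip_width: 35.6
finger_force: 30.0
time: 16.75
tool_pos: [450.7, 264.6, 255.0]
tcp_rot: [3.141, 0.001, 0.04]
contact_force: [-0.2, 0.6, -0.6]
grip_width: 35.7
finger_force: 30.0
[(0.58, [314.4, 202.1])]
[np.float64(313.74355651362663), np.float64(207.89576422782926)]
[np.float64(313.8232356358044), np.float64(205.20927468425558)]
```

View pics/w7a.png

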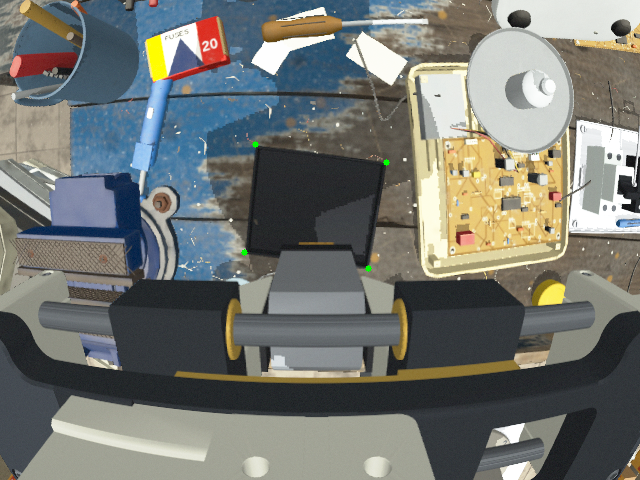

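The predicted tray corners match the picture and the timer is held upright at (316,310). Lower it, then go slowly by force.

```bash
python3 -m jog '[[0,0,15,0,0,0],[0,0,30,0,0,0],[0,0,40,0,0,0],[0,0,40,0,0,0],[0,0,30,0,0,0],[0,0,20,0,0,0],[0,0,13,0,0,0],[0,0,6,0,0,0],[0,0,0,0,0,0]]'
python3 -m jog '[[0,0,2,0,0,0],[0,0,2,0,0,0],[0,0,2,0,0,0],[0,0,0,0,0,0]]'
```

```text
time: 17.8
tool_pos: [450.7, 265.1, 61.0]
tcp_rot: [3.141, 0.001, 0.04]
contact_force: [0.6, 0.4, -1.6]
grip_width: 35.5
finger_force: 30.0
time: 18.2
tool_pos: [450.7, 265.7, 55.5]
tcp_rot: [3.142, -0.0, 0.041]
contact_force: [0.3, 0.7, -1.1]
grip_width: 35.8
finger_force: 30.0
```

```bash
python3 -m jog '[[0,0,1,0,0,0],[0,0,1,0,0,0],[0,0,1,0,0,0],[0,0,0,0,0,0]]'; python3 -m jog '[[0,0,1,0,0,0],[0,0,1,0,0,0],[0,0,0,0,0,0],[0,0,0,0,0,0]]'
```

```text
time: 18.6
tool_pos: [450.6, 265.7, 52.2]
tcp_rot: [3.141, 0.0, 0.041]
contact_force: [-1.1, 0.3, -1.6]
grip_width: 35.5
finger_force: 30.0
time: 19.0
tool_pos: [450.9, 265.8, 51.3]
tcp_rot: [-3.141, -0.001, 0.041]
contact_force: [-2.5, -0.2, 7.4]
grip_width: 35.8
finger_force: 30.0
```

It's in contact with the floor, so I'll release gently and retreat.

```bash
python3 -m jog '[[0,0,0,0,0,0],[0,0,0,0,0,0],[0,0,0,0,0,0],[0,0,0,0,0,0],[0,0,0,0,0,0]]' 75
python3 -m jog '[[0,0,-15,0,0,0],[0,0,-30,0,0,0],[0,0,-40,0,0,0],[0,0,-40,0,0,0],[-20,0,-30,0,0,0],[-30,0,0,0,0,0],[-40,0,0,0,0,0],[0,0,0,0,0,0]]'
python3 - <<'E'
from w import *
T=wpos();im=save('wrist','w8.png'); save('top','t8.png')
d=bot.outline_of('timer','wrist'); print([(round(x['p'],2),x['pixel'],cv2.boundingRect(x['mask'].astype(np.uint8))) for x in d])
print(np.round([wproj(T,p) for p in((450,266,86),(432,284,86),(468,248,86))]))
t=cv2.imread('pics/t8.png')[180:280,130:450]
cv2.imwrite('pics/w8c.png',np.vstack([cv2.resize(im[60:300,160:480,::-1],(480,360)),cv2.resize(t,(480,150))]))
E
```

```text
time: 19.5
tool_pos: [450.7, 265.7, 50.3]
tcp_rot: [3.141, 0.0, 0.041]
contact_force: [-0.3, 0.1, 0.7]
grip_width: 68.0
finger_force: 0.0
time: 20.3
tool_pos: [356.5, 261.4, 205.3]
tcp_rot: [3.141, 0.003, 0.043]
contact_force: [0.8, -0.7, -0.5]
grip_width: 69.3
finger_force: 0.0
[(0.85, [315.8, 115.4], (290, 91, 51, 53)), (0.69, [620.5, 108.8], (599, 44, 41, 129))]
[[315. 110.]
 [290. 133.]
 [341.  87.]]
```

View pics/w8c.png

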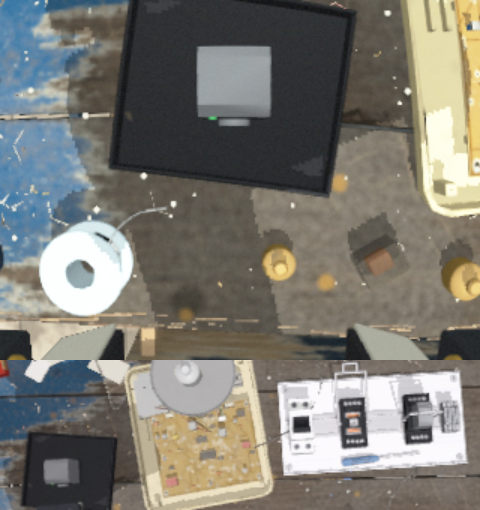

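The timer stands upright near the centre of the tray at crop position (234,82). In the top view, socket a is empty with its clip laid back, and the slim relay and its clip are as they were. The robot touches nothing, so I'm handing in.

```bash
python3 -c "
from plant import bot
print(bot.close_job())"
```

```text
the job is handed in; nothing more can be done
None
```

I handed the job in at about 20 s: the isolator is off, and the timer relay's clip is swung clear. I rocked the timer loose on both sides, lifted it out and stood it upright near the centre of the tray; the slim relay and its clip are in place, and no verdict came back.

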